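# Tighten the column holder to its clutch click

## Robot

A 7-joint arm with a two-finger parallel gripper is mounted at the origin on the work surface; the furniture and walls round the work are solid. World frame = base frame: x ahead of the robot, y to its left, z up, the work surface at z = 0. Lengths are in m, angles in rad, forces in N, time in s.
With the tool pointing down it reaches from about 0.4 to 0.85 m from the base axis. Payload 10.4 kg.
Tool frame: the origin (TCP) lies between the finger pads; the fingertips stand ahead of it and the grasp point (between the pads) lies 5 mm behind it (manip.tip_extent is the z of the fingertips in the tool frame, in m); z points along the fingers, y is the line along which they close (so a half turn about z gives the same grasp; the last joint's range is limited). The gripper opens to 85 mm and grips with 20 to 120 N. Pads are 22 mm wide; open, the fingers measure 114 mm over their backs; the gripper's body (76 mm by 85 mm) begins 54 mm behind the grasp point. The pads swing forward as they close: fully open they stand 13 mm farther back than shut.
Start: joints at [1.233, 0.332, -0.065, 1.46, 0.022, 1.35, -0.088], TCP at [0.194, -0.594, 0.245] pointing down, gripper open.
Joint ranges: [-2.6, 2.6], [-0.5, 2.12], [-1.47, 1.34], [0.16, 2.42], [-1.27, 4.41], [0.06, 2.06], [-2.6, 2.6]. Speed limits (rad/s): [2.22, 2.22, 2.79, 2.79, 3.14, 3.14, 3.14].

## Interface

Orientations are given as a unit quaternion [x, y, z, w].
In Python, from workcell import status, viewer, manip gives the robot as it stands.
- The arm moves only by the tool play_rows, never from a script. Its argument "plan" is one flat list of numbers, 7 for each row, row after row: the turn, a rotation vector about the tool's x, y, z in degrees, then the shift along the tool's x, y, z in m, then the opening, from 0 (shut) to 1 (fully open). In form: [ax, ay, az, dx, dy, dz, grip, ax, ay, az, dx, dy, dz, grip, ...]. A call has 1 to 20 rows; each row is the pose to reach, as a shift and turn from the pose commanded when the call began, along the tool's axes at that moment; what a row does not reach only later rows make up. A row lasts 1/8 s, in which the tool goes at most 62.5 mm and 10.7 degrees, less where a joint would pass 70% of its speed; a pose out of reach is approached as far as the arm can. A call with a gripper value outside its range is refused whole. The fingers move at their own pace and stop on an object; "squeeze" is the grip in N (left out, the last holds). Time passes only in rows, so rows that repeat a pose let the fingers close. It gives the time, the measured TCP pose, the force, the opening and the grip force at its end, in the units of the state.
- status.get_obs(): the state, without advancing time (a new reading comes with each control period).
- viewer.camera(name): name is "side" or "top"; returns the picture (420x560x3 uint8, red, green, blue); there is no depth.
- viewer.camera_model(name): a dict with "fx", "fy", "cx", "cy" (pixels), "D" ([k1, k2, p1, p2, k3] as OpenCV has them; the pictures are not rectified), "R" (3x3) and "t" (3): a world point X has camera coordinates R X + t. Camera axes: x right, y down, z forward; pixel columns grow to the right and rows downward; lengths in m; the calibration is good to about 2 mm. A picture is of the moment at which its call begins. camera_model takes no time and is no camera call.
- manip.hand_in(): hands the job in; it is judged then, once.
The state is a dict: "clock": time; "joint_pos": joint angles; "joint_velocities": joint speeds; "tau": joint torques, N m; "position": TCP position; "ee_rot": TCP orientation; "ft_force": force on the tool from outside, world axes, zero at the start; "torque": the same for the moment, N m; "grip_width": opening from 0.0 (shut) to 1.0 (fully open); "grasp_force": force on a finger pad.
Only numpy, scipy, OpenCV 4.12 (cv2) and the standard library are available. Lean on these libraries where they do the work, as an engineer would, in place of code of your own. Each camera call takes 0.05 s, during which the arm holds its last target. There are 200 camera calls.

## Task

Two identical column holders stand on the bench, each with a torque-limiting knob on top. On the one that has the steel column cartridge lying in it, turn the knob clockwise until its slip clutch clicks once, then stop (no second click) and let go of it. Leave the knob of the empty holder as it is.

Things in the scene. Friction and masses are not known exactly. Their poses are not given: they have to be found in the camera images.
- loaded_grip (a point): Knob to tighten, on the fixed holder with a steel column (14 mm thick, 145 mm long, white ends) sticking out under its bridge (top 56 mm above the bench). Grey bar handle 42 long, 14 thick, z 69 to 102 mm, on a flange 41 mm wide (top z 70 mm). Point on the vertical turning axis at z 92 mm; x along the bar, y across its 14 mm. Black line on the bar's -x half.
- loaded_screw (a joint): That holder's screw, with a dark 54 mm collar (white line on its rim) under the knob. Grows clockwise from above. Turns with the knob (friction 0.1 N m) to a dead stop, home, at 1.30 rad; starts 0.25 to 0.95 rad short of it; may kick back by up to 0.1 rad as the clutch clicks. At home the collar's white line meets the black line on the bridge's round boss.
- loaded_clutch (a joint): Knob relative to its screw, clockwise positive. Starts at 0 (knob and collar lines in line), stays within 0.05 of it until the screw is home; then at about 0.16 N m the ratchet slips: it clicks over a crest at 0.21 rad, torque falling, and snaps on to the next notch at 0.42; second click at 0.63. Short of a crest it springs back when let go.
- spare_pointer (a point): End of the black-lined half of the bar on the other, empty holder's identical knob (no column under its bridge): 19 mm from that knob's axis, on the bar's top, z 102 mm. Leave this knob unturned. The tall collector to the right beyond the holders is solid: swing in above or in front of it.

How it is judged:
At the end, for the whole second after the job is handed in: The loaded holder's screw is home (within 0.15 rad of its stop), its clutch has clicked over exactly one notch (clutch angle 0.25 to 0.6 rad), the knob is released, and the empty holder's knob stands as it was (pointer within 6 mm) (value of joint loaded_screw above 1.15 rad and value of joint loaded_clutch between 0.25 and 0.6 rad and distance of spare_pointer from where it was at the start of the episode below 0.006 m); the robot touches nothing.
It fails at once if the clutch is turned over a second click (value of joint loaded_clutch above 0.68 rad).
It fails at once if the empty holder's knob is turned (distance of spare_pointer from where it was at the start of the episode above 0.008 m).
It also fails if it takes over 38 s, if anything falls off the work surface, if the arm or the gripper's body presses on something with over 40 N, if the wrist force passes 120 N, or if a joint passes its speed limit or range.

## Working session

There is one attempt and no reset: what is moved stays moved. The work goes in short steps, Python scripts to look and compute and a tool call to move; the robot and the scene stay as the last step left them, time stands still between calls to the robot, and variables do not carry over. Pictures are saved under pics/ and viewed, at most 10 in all, crops included, and the job is handed in when it is done.

Besides the shell and the picture viewer there is one more tool, called after "Emit:" by a JSON object that holds its "api" and its "payload", one argument or row to a line. play_rows: Moves the arm, as the interface text tells. Its arguments: {"type":"object","properties":{"plan":{"type":"array","items":{"type":"number"}},"squeeze":{"type":"number"}},"required":["plan"]}

```bash
mkdir -p pics; ls
python3 - <<'E'
from workcell import status, viewer, manip
import cv2,numpy as np
for n in("top","side"):
    im=viewer.camera(n); cv2.imwrite(f"pics/{n}0.png",im[:,:,::-1]); m=viewer.camera_model(n); print(n,{k:np.round(v,4).tolist() for k,v in m.items()})
print(status.get_obs(),manip.tip_extent)
E
```

```text
pics
top {'fx': 408.9564, 'fy': 408.9564, 'cx': 276.1719, 'cy': 207.2013, 'D': [-0.0357, 0.0, 0.0, 0.0, 0.0], 'R': [[0.0287, -0.9996, -0.0025], [-0.999, -0.0286, -0.0343], [0.0342, 0.0034, -0.9994]], 't': [0.0829, 0.45, 0.9351]}
side {'fx': 455.7294, 'fy': 455.7294, 'cx': 283.1743, 'cy': 209.6373, 'D': [0.044, 0.0, 0.0, 0.0, 0.0], 'R': [[-0.9042, -0.4271, 0.0093], [-0.2287, 0.4655, -0.855], [0.3608, -0.7752, -0.5186]], 't': [0.4418, 0.173, 0.8189]}
{'clock': 0.1, 'joint_pos': array([ 1.23339914,  0.33281027, -0.06470044,  1.46085645,  0.02158492,
        1.34990785, -0.08852504]), 'joint_velocities': array([ 0.00093233, -0.00139818, -0.00043358, -0.00231299,  0.00021365,
       -0.00014448,  0.00075112]), 'tau': array([ 1.05983752e-03, -6.26750851e+01,  4.90528217e-02, -3.92430639e+01,
        1.63572177e-02,  6.95117124e-03,  9.87992212e-05]), 'position': array([ 0.19341775, -0.59398079,  0.24459491]), 'ee_rot': array([ 9.87638874e-01,  1.56745144e-01, -1.22416127e-04, -6.31855935e-04]), 'ft_force': array([-0.84511042, -0.24772474,  0.45203774]), 'torque': array([-0.03212078,  0.02522006, -0.04176816]), 'grasp_force': 0.0, 'grip_width': 0.9979781572096201} 0.014
```

View pics/top0.png

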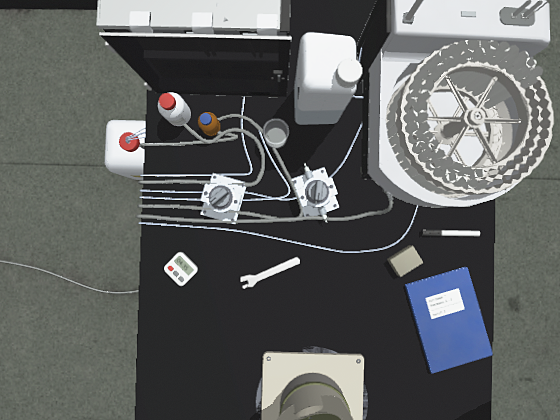

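View pics/side0.png

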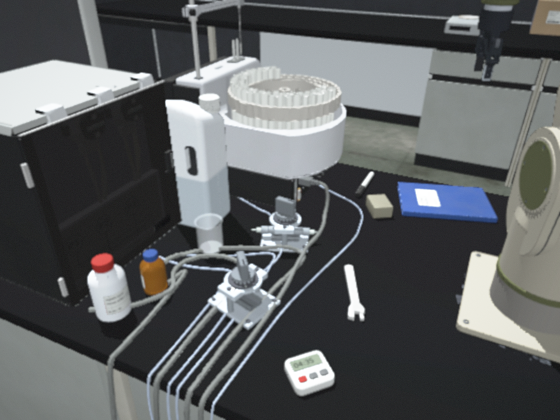

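The right holder (top view about (318,192)) has a column sticking out at both ends; the left one (222,197) looks empty. I'll zoom in on both to confirm and to find the bar.

Run:
```python
import cv2,numpy as np
a=cv2.imread("pics/top0.png");b=cv2.imread("pics/side0.png")
f=lambda c:cv2.resize(c,None,fx=7,fy=7,interpolation=cv2.INTER_CUBIC)
c1=f(a[158:228,290:346]);c2=f(b[185:255,255:312])
cv2.imwrite("pics/z1.png",np.hstack([c1,c2]))
print(c1.shape,c2.shape)
```

```text
(490, 392, 3) (490, 399, 3)
```

View pics/z1.png

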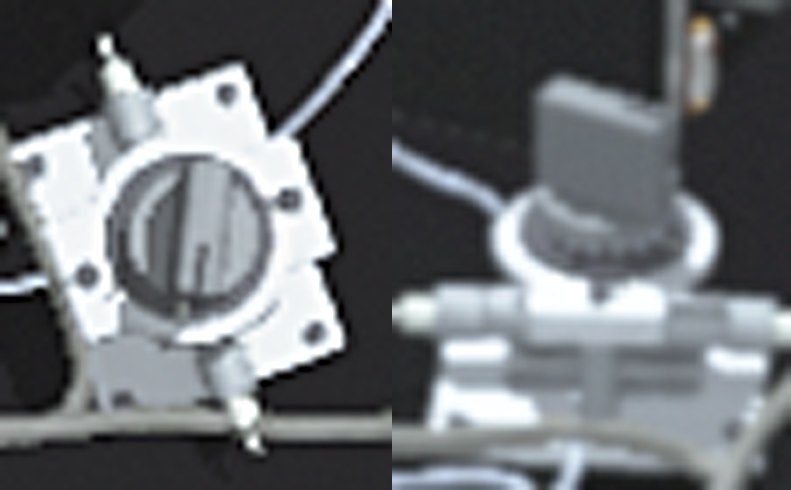

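The crop confirms the right holder is loaded, with steel column ends at upper left and lower right. Its bar runs nearly vertically in the top view, with the black line on the end nearer the robot (about (319,196)). Next I'll measure the bar top and the collar.

```bash
cat > h.py <<'E'
import cv2,numpy as np
from workcell import status,viewer,manip
def ray(n,uv,z):
    m=viewer.camera_model(n);K=np.array([[m["fx"],0,m["cx"]],[0,m["fy"],m["cy"]],[0,0,1]])
    p=cv2.undistortPoints(np.array(uv,float).reshape(-1,1,2),K,np.array(m["D"],float)).reshape(-1,2)
    R=np.array(m["R"]);c=-R.T@np.array(m["t"]);d=np.c_[p,np.ones(len(p))]@R
    return c+d*((z-c[2])/d[:,2])[:,None]
def proj(n,X):
    m=viewer.camera_model(n);K=np.array([[m["fx"],0,m["cx"]],[0,m["fy"],m["cy"]],[0,0,1]])
    return cv2.projectPoints(np.array(X,float).reshape(-1,1,3),cv2.Rodrigues(np.array(m["R"]))[0],np.array(m["t"],float),K,np.array(m["D"],float))[0].reshape(-1,2)
E
python3 - <<'E'
from h import *
a=cv2.imread("pics/top0.png");g=cv2.cvtColor(a,6)
np.set_printoptions(linewidth=250)
print(g[178:206,304:332])
# outer dark collar ellipse: dark within white boss
E
```

```text
[[165 157 126 110 122 174 226 249 253 251 249 249 249 248 248 247 246 245 245 244 243 241 245 245 242 251 255 252]
 [162 165 149 114 173 247 254 251 252 249 250 250 250 249 248 247 247 249 248 247 243 235 239 243 247 246 248 255]
 [158 159 170 209 242 255 253 250 236 165 132 109 101  96 107 120 168 235 249 249 250 247 245 244 243 244 245 252]
 [151 164 220 252 254 250 236 153 107 113 115 115  95 126 169 167 168 168 157 222 255 251 248 246 244 244 245 249]
 [140 212 248 252 243 170 101 112 120 129 141 123  82 143 177 176 182 187 161 115 165 236 253 248 245 244 244 247]
 [160 245 251 243 174 104 114 119 142 166 177 122  80 149 178 176 182 185 159 101 107 160 248 252 247 246 248 248]
 [224 252 249 182 104 113 116 137 185 192 155  69  88 155 179 178 183 184 157 123 128 104 211 255 254 254 247 238]
 [245 252 244 130 113 118 137 176 191 154  90  68  94 161 179 178 183 179 155 164 166 118 149 242 255 245  94 106]
 [250 252 194 111 112 121 166 188 152  96  97  70  96 160 178 179 185 177 151 163 186 147 102 147 186 135  92 112]
 [251 241 106 115 110 137 196 168  92 103  97  68 107 164 178 181
[... 1420 characters left out ...]
 240 242]
 [241 190 242 254 114  74  71  75  71  69  66  69  75  66  76  89  94  76  91 117 123 179 243 252 241 228 244 242]
 [243 243 251 154 154 116  86  75  70  72  69  97 119  59  62  70  84  94 113 112 173 243 253 250 218 194 246 242]
 [245 249 245 149 163 162 138 114  88  70  65 108 137  83  86 101 123 120 145 198 240 253 250 227 169 227 246 242]
 [244 247 243 152 162 167 171 167 142 115 106 119 131 113 121 152 201 205 239 255 252 245 220 154 230 249 244 243]
 [247 250 241 148 149 154 160 170 174 175 165 140 153 193 198 233 255 255 255 248 233 197 197 227 249 245 243 243]
 [249 237 205 139 136 146 146 160 155 160 162 184 246 255 255 255 254 251 242 213 200 227 250 247 244 243 243 245]]
```

Run:
```python
from h import *
np.set_printoptions(suppress=True,precision=4)
c,e1,e2=ray("top",[[318.8,190],[317.9,199],[319.7,181]],.102)
print(c,"bar dir (black end)",np.degrees(np.arctan2(*(e1-e2)[[1,0]])))
# spare cross: collar line, boss mark
ax=c.copy()
for n,uv,z in(("top",[315.7,201],.062),("side",[285.4,227],.056),("top",[318.8,190],.102)):
    p=ray(n,[uv],z)[0];d=p-ax;print(n,p,np.hypot(*d[:2]),np.degrees(np.arctan2(d[1],d[0])))
# side check: bar top corners in crop (550,75),(660,125)-> centre approx
p=ray("side",[[255+(605-392)/7,185+103/7]],.102);print("side bar centre",p)
o=status.get_obs();from scipy.spatial.transform import Rotation as R
print(R.from_quat(o["ee_rot"]).as_matrix())
```

```text
[0.4825 0.0079 0.102 ] bar dir (black end) 175.72198925479503
top [0.4615 0.0101 0.062 ] 0.021092060931085968 174.14045224563088
side [0.4668 0.0366 0.056 ] 0.032720469901349296 118.53542349036422
top [0.4825 0.0079 0.102 ] 0.0 0.0
side bar centre [[0.4807 0.0082 0.102 ]]
[[ 0.9509  0.3096 -0.0004]
 [ 0.3096 -0.9509  0.0012]
 [-0.     -0.0013 -1.    ]]
```

```bash
cat >> h.py <<'E'
from scipy.spatial.transform import Rotation as Ro
def plan(wps):
    o=status.get_obs();Rm=Ro.from_quat(o["ee_rot"])
    for x,y,z,yaw in wps:
        c,s=np.cos(np.radians(yaw)),np.sin(np.radians(yaw))
        T=Ro.from_matrix(np.array([[c,s,0],[s,-c,0],[0,0,-1]]))
        print(np.round((Rm.inv()*T).as_rotvec(degrees=True),2),np.round(Rm.inv().apply(np.array([x,y,z])-o["position"]),4))
E
python3 - <<'E'
from h import *
print(ray("top",[[370,180],[400,206],[470,210],[388,110]],.15),ray("top",[[470,210]],.3))
plan([(.22,-.45,.33,40),(.33,-.29,.36,70),(.41,-.12,.36,100),(.46,.008,.34,130),(.482,.008,.20,160),(.482,.008,.16,175.7)])
E
```

```text
[[ 0.50127131 -0.08749865  0.15      ]
 [ 0.45184412 -0.14762461  0.15      ]
 [ 0.44794285 -0.28677263  0.15      ]
 [ 0.64155497 -0.12074058  0.15      ]] [[ 0.44179743 -0.21566831  0.3       ]]
[-7.000e-02 -1.000e-02 -2.196e+01] [ 0.0699 -0.1288 -0.0852]
[-7.000e-02 -3.000e-02 -5.196e+01] [ 0.224  -0.2469 -0.1151]
[-6.000e-02 -5.000e-02 -8.196e+01] [ 0.3527 -0.3838 -0.1149]
[-5.0000e-02 -7.0000e-02 -1.1196e+02] [ 0.4399 -0.49   -0.0948]
[-3.0000e-02 -9.0000e-02 -1.4196e+02] [ 0.4608 -0.483   0.0452]
[-2.0000e-02 -1.0000e-01 -1.5766e+02] [ 0.4608 -0.4829  0.0852]
```

Emit:
{"api": "play_rows", "payload": {
  "plan": [0, 0, -10, 0.035, -0.065, -0.045, 1, 0, 0, -20, 0.07, -0.129, -0.085, 1, 0, 0, -30, 0.12, -0.168, -0.095, 1, 0, 0, -40, 0.172, -0.207, -0.105, 1, 0, 0, -50, 0.224, -0.247, -0.115, 1, 0, 0, -60, 0.267, -0.292, -0.115, 1, 0, 0, -70, 0.31, -0.338, -0.115, 1, 0, 0, -80, 0.353, -0.384, -0.115, 1, 0, 0, -90, 0.396, -0.437, -0.105, 1, 0, 0, -100, 0.44, -0.49, -0.095, 1, 0, 0, -110, 0.44, -0.49, -0.095, 1, 0, 0, -120, 0.45, -0.488, -0.06, 1, 0, 0, -130, 0.461, -0.483, -0.03, 1, 0, 0, -140, 0.461, -0.483, 0.02, 1, 0, 0, -150, 0.461, -0.483, 0.065, 1, 0, 0, -157.7, 0.461, -0.483, 0.085, 1, 0, 0, -157.7, 0.461, -0.483, 0.085, 1, 0, 0, -157.7, 0.461, -0.483, 0.085, 1]
}}

```text
clock: 2.35
position: [0.4828, 0.0077, 0.1613]
ee_rot: [0.039, 0.999, -0.0, 0.001]
ft_force: [-0.5, -0.4, 0.2]
grip_width: 1.001
grasp_force: 0.0
```

Run:
```python
from h import *
im=viewer.camera("side");cv2.imwrite("pics/s1.png",im[:,:,::-1])
o=status.get_obs();print(o["position"],o["joint_pos"],o["clock"],o["ft_force"],o["torque"],Ro.from_quat(o["ee_rot"]).as_matrix())
plan([(.482,.008,.09,175.7)])
cv2.imwrite("pics/s1z.png",cv2.resize(im[100:280,180:390,::-1],None,fx=3,fy=3,interpolation=2))
```

```text
[0.48302101 0.00771837 0.16148   ] [ 0.63000204  0.158754   -0.78913426  1.89967562  0.12500139  1.13093659
  1.28775709] 2.4 [ 0.46318115  0.38507868 -0.50354221] [-0.05152289 -0.0398085   0.04936261] [[-9.97037714e-01  7.68941275e-02  1.75803413e-03]
 [ 7.68936337e-02  9.97039241e-01 -3.46896473e-04]
 [-1.77950332e-03 -2.10687234e-04 -9.99998394e-01]]
[-0.01  0.1  -0.11] [0.0012 0.0002 0.0715]
```

View pics/s1z.png

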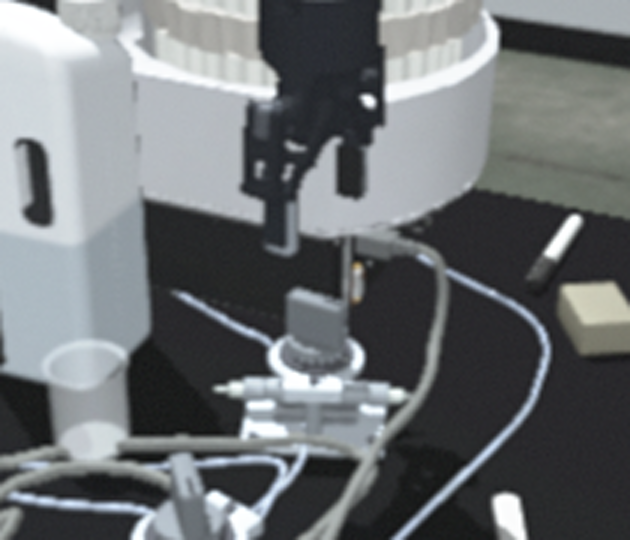

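Side view: the open fingers hang above the bar and straddle it. I'll go down and close on it.

Emit:
{"api": "play_rows", "payload": {
  "plan": [0, 0, 0, 0, 0, 0.03, 1, 0, 0, 0, 0, 0, 0.055, 1, 0, 0, 0, 0, 0, 0.071, 1, 0, 0, 0, 0, 0, 0.071, 1, 0, 0, 0, 0, 0, 0.071, 0.3, 0, 0, 0, 0, 0, 0.071, 0, 0, 0, 0, 0, 0, 0.071, 0, 0, 0, 0, 0, 0, 0.071, 0, 0, 0, 0, 0, 0, 0.071, 0, 0, 0, 0, 0, 0, 0.071, 0],
  "squeeze": 30
}}

```text
clock: 3.65
position: [0.4825, 0.0071, 0.0897]
ee_rot: [0.037, 0.999, -0.001, 0.0]
ft_force: [-2.6, -3.0, 4.3]
grip_width: 0.162
grasp_force: 32.9
```

```bash
cat > st.py <<'E'
from h import *
o=status.get_obs();m=Ro.from_quat(o["ee_rot"]).as_matrix()
print(round(o["clock"],2),o["position"],"yaw",round(np.degrees(np.arctan2(m[1,0],m[0,0])),2),"tau7",o["tau"][6],"F",o["ft_force"].round(1),"M",o["torque"].round(3),o["grip_width"].round(3),o["grasp_force"])
E
python3 st.py
```

```text
Traceback (most recent call last):
  File "st.py", line 3, in <module>
    print(round(o["clock"],2),o["position"],"yaw",round(np.degrees(np.arctan2(m[1,0],m[0,0])),2),"tau7",o["tau"][6],"F",o["ft_force"].round(1),"M",o["torque"].round(3),o["grip_width"].round(3),o["grasp_force"])
                                                                                                                                                                        ^^^^^^^^^^^^^^^^^^^^^
AttributeError: 'float' object has no attribute 'round'
```

```bash
sed -i 's/o\["grip_width"\].round(3)/o["grip_width"]/' st.py; python3 st.py
```

```text
3.65 [0.48248414 0.00706016 0.08970414] yaw 175.7 tau7 0.011496437655296177 F [-2.6 -3.   4.3] M [-0.527  0.408 -0.103] 0.16221562124430736 32.85442650318146
```

Emit:
{"api": "play_rows", "payload": {
  "plan": [0, 0, 5, 0, 0, 0, 0, 0, 0, 10, 0, 0, 0, 0, 0, 0, 15, 0, 0, 0, 0, 0, 0, 20, 0, 0, 0, 0, 0, 0, 20, 0, 0, 0, 0]
}}

```text
clock: 4.28
position: [0.4826, 0.0071, 0.0897]
ee_rot: [0.21, 0.978, -0.0, 0.0]
ft_force: [-1.6, -2.5, 5.7]
grip_width: 0.158
grasp_force: 33.0
```

```bash
python3 st.py
```

```text
4.28 [0.48257142 0.00713792 0.08973048] yaw 155.73 tau7 -0.9056019969284534 F [-1.6 -2.5  5.7] M [-0.71   0.335 -0.009] 0.15800579462826084 32.99647092819214
```

Emit:
{"api": "play_rows", "payload": {
  "plan": [0, 0, 5, 0, 0, 0, 0, 0, 0, 10, 0, 0, 0, 0, 0, 0, 15, 0, 0, 0, 0, 0, 0, 20, 0, 0, 0, 0, 0, 0, 24, 0, 0, 0, 0, 0, 0, 28, 0, 0, 0, 0, 0, 0, 28, 0, 0, 0, 0]
}}

```text
clock: 5.15
position: [0.4826, 0.0071, 0.0897]
ee_rot: [0.44, 0.898, -0.0, 0.0]
ft_force: [-1.7, -3.3, 5.4]
grip_width: 0.155
grasp_force: 32.9
```

```bash
python3 st.py
python3 - <<'E'
from h import *
t=viewer.camera("top");s=viewer.camera("side")
f=lambda c:cv2.resize(c[:,:,::-1],None,fx=6,fy=6,interpolation=cv2.INTER_CUBIC)
cv2.imwrite("pics/z2.png",np.hstack([f(t[165:235,285:350]),f(s[185:255,250:315])]))
E
python3 st.py
```

```text
5.15 [0.48263813 0.00714147 0.08970864] yaw 127.77 tau7 -0.6210365518927574 F [-1.7 -3.3  5.4] M [-0.646  0.21   0.054] 0.15504183882499548 32.91406810283661
5.25 [0.48262806 0.00713486 0.08969158] yaw 127.82 tau7 -0.08331830380484462 F [-0.5 -3.   5.2] M [-0.668  0.272  0.031] 0.15632997977612414 32.91773200035095
```

View pics/z2.png

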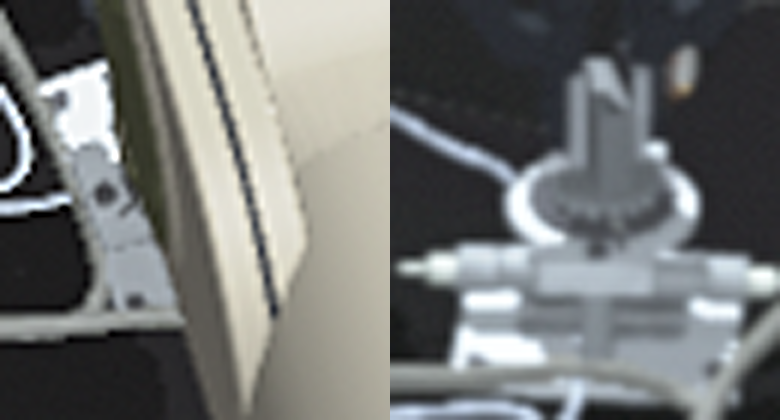

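Side view: the bar is nearly end-on, gripped. The boss mark is at about (598,250) in the crop, just ahead of the knob's line. I'll continue in small steps and read the moment each time.

Emit:
{"api": "play_rows", "payload": {
  "plan": [0, 0, 2, 0, 0, 0, 0, 0, 0, 4, 0, 0, 0, 0, 0, 0, 4, 0, 0, 0, 0]
}}

```text
clock: 5.62
position: [0.4827, 0.0072, 0.0897]
ee_rot: [0.471, 0.882, -0.0, 0.001]
ft_force: [-0.3, -4.4, 5.5]
grip_width: 0.154
grasp_force: 33.0
```

```bash
python3 st.py
```

```text
5.62 [0.48269573 0.00722069 0.08969714] yaw 123.81 tau7 -0.5665196478366852 F [-0.3 -4.4  5.5] M [-0.797  0.137  0.273] 0.15401683044737577 32.950868010520935
```

Emit:
{"api": "play_rows", "payload": {
  "plan": [0, 0, 2, 0, 0, 0, 0, 0, 0, 4, 0, 0, 0, 0, 0, 0, 4, 0, 0, 0, 0]
}}

```text
clock: 6.0
position: [0.4827, 0.0072, 0.0897]
ee_rot: [0.502, 0.865, -0.0, 0.001]
ft_force: [-0.9, -4.8, 3.7]
grip_width: 0.159
grasp_force: 32.6
```

```bash
python3 st.py
```

```text
6.0 [0.48266037 0.00715565 0.08972526] yaw 119.78 tau7 -0.3797688614577055 F [-0.9 -4.8  3.7] M [-0.906  0.321  0.057] 0.15928745787127888 32.585758566856384
```

Emit:
{"api": "play_rows", "payload": {
  "plan": [0, 0, 2, 0, 0, 0, 0, 0, 0, 3, 0, 0, 0, 0, 0, 0, 3, 0, 0, 0, 0]
}}

```text
clock: 6.38
position: [0.4827, 0.0072, 0.0897]
ee_rot: [0.524, 0.852, -0.0, 0.001]
ft_force: [-0.8, -2.0, 6.7]
grip_width: 0.156
grasp_force: 33.1
```

```bash
python3 st.py
```

```text
6.38 [0.48268388 0.00718315 0.08972435] yaw 116.79 tau7 -0.21142917685210705 F [-0.8 -2.   6.7] M [-0.73   0.354  0.094] 0.15573254989927196 33.12333941459656
```

Emit:
{"api": "play_rows", "payload": {
  "plan": [0, 0, 2, 0, 0, 0, 0, 0, 0, 3, 0, 0, 0, 0, 0, 0, 3, 0, 0, 0, 0]
}}

```text
clock: 6.75
position: [0.4826, 0.0072, 0.0897]
ee_rot: [0.546, 0.838, -0.0, 0.0]
ft_force: [-1.7, -3.6, 4.3]
grip_width: 0.157
grasp_force: 32.7
```

```bash
python3 st.py
```

```text
6.75 [0.48264049 0.0071544  0.08968679] yaw 113.78 tau7 -0.11415324406698346 F [-1.7 -3.6  4.3] M [-0.775  0.167 -0.107] 0.15722051811189286 32.74583101272583
```

Single moment readings are too noisy, so I'll average several, together with averaged side frames.

```bash
cat > avg.py <<'E'
from h import *
import sys
M=[];I=[];T=[]
for i in range(int(sys.argv[2])):
    I.append(viewer.camera("side").astype(float));o=status.get_obs();M.append(o["torque"]);T.append(o["tau"][6])
M=np.array(M);print(o["clock"],M.mean(0).round(3),"se",(M.std(0)/len(M)**.5).round(3),np.mean(T),np.ptp(T))
im=np.mean(I,0)[205:240,262:310,::-1].clip(0,255).astype(np.uint8)
cv2.imwrite(f"pics/{sys.argv[1]}.png",cv2.resize(im,None,fx=12,fy=12,interpolation=cv2.INTER_CUBIC))
E
python3 avg.py a114 16; python3 st.py
```

```text
7.55 [-0.748  0.28  -0.066] se [0.012 0.022 0.011] 0.05295830575050786 0.12106661160942167
7.55 [0.4826331  0.0071531  0.08973375] yaw 113.79 tau7 0.10278880130499601 F [-1.4 -3.2  6.2] M [-0.706  0.262 -0.102] 0.15674101586619207 33.14538359642029
```

View pics/a114.png

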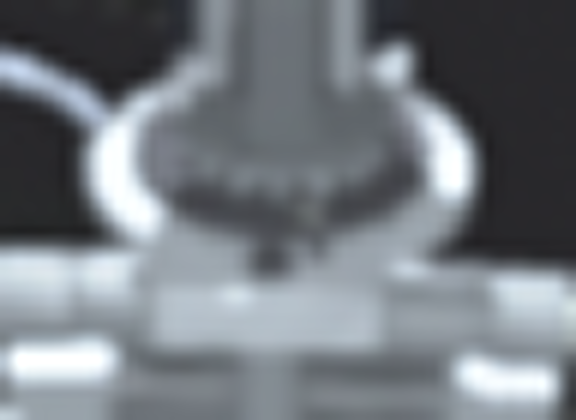

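The averaged frame shows the collar's white line at about (312,210) in the crop. A short black line sits just below it at about (318,243), next to a round dark hole at (270,258). I'll work out their angles.

Run:
```python
from h import *
c=np.array([.4826,.0072])
for nm,u,v,zs in(("white",312,210,(.058,.062,.066)),("black",318,243,(.054,.058,.062)),("hole",270,258,(.056,.058))):
  for z in zs:
    d=ray("side",[[262+u/12-.46,205+v/12-.46]],z)[0][:2]-c;print(nm,z,np.hypot(*d).round(4),np.degrees(np.arctan2(d[1],d[0])).round(1))
# predicted pixel (crop coords) of collar rim line at r=.027 for several angles
for a in(100,105,110,114,118,122):
  X=[[c[0]+r*np.cos(np.radians(a)),c[1]+r*np.sin(np.radians(a)),z] for r,z in((.027,.063),(.030,.058))]
  print(a,((proj("side",X)+.46-[262,205])*12).round(0).tolist())
```

```text
white 0.058 0.0188 134.4
white 0.062 0.0247 129.4
white 0.066 0.0307 126.4
black 0.054 0.0231 133.4
black 0.058 0.029 129.4
black 0.062 0.0349 126.8
hole 0.056 0.0298 113.2
hole 0.058 0.0329 113.3
100 [[235.0, 211.0], [230.0, 245.0]]
105 [[249.0, 213.0], [245.0, 247.0]]
110 [[262.0, 214.0], [260.0, 248.0]]
114 [[273.0, 215.0], [273.0, 249.0]]
118 [[284.0, 215.0], [285.0, 249.0]]
122 [[295.0, 214.0], [297.0, 248.0]]
```

The screw is home at about 129° and the knob is at 113.8°, so the clutch reads about 0.26. The moment has changed sign, which means it has just passed the crest. I'll go 7° further towards the notch, check, and then release.

Emit:
{"api": "play_rows", "payload": {
  "plan": [0, 0, 2, 0, 0, 0, 0, 0, 0, 4, 0, 0, 0, 0, 0, 0, 6, 0, 0, 0, 0, 0, 0, 7, 0, 0, 0, 0, 0, 0, 7, 0, 0, 0, 0]
}}

```text
clock: 8.18
position: [0.4826, 0.0071, 0.0897]
ee_rot: [0.596, 0.803, -0.0, 0.0]
ft_force: [-1.5, -2.5, 6.0]
grip_width: 0.157
grasp_force: 33.0
```

```bash
python3 avg.py a107 16; python3 st.py
```

```text
8.975 [-0.758  0.216 -0.07 ] se [0.023 0.011 0.01 ] 0.07362044620094821 0.04378998186439276
8.97 [0.48265521 0.00712218 0.08969489] yaw 106.79 tau7 0.07868089713156223 F [-1.1 -4.   6.6] M [-0.896  0.211 -0.108] 0.16135825494488537 33.14732372760773
```

View pics/a107.png

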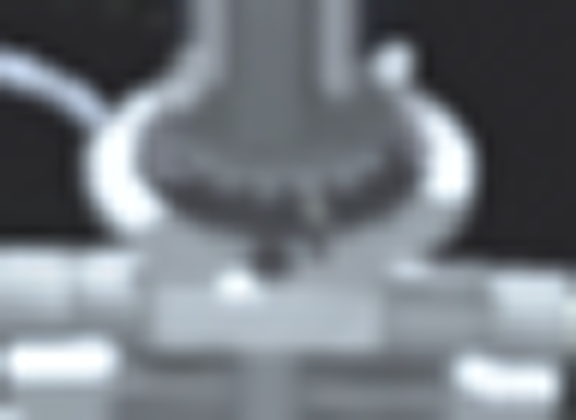

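The collar line hasn't moved, so the screw is home and the clutch is at about 0.39. I'll release and go straight up.

Emit:
{"api": "play_rows", "payload": {
  "plan": [0, 0, 0, 0, 0, 0, 0.3, 0, 0, 0, 0, 0, 0, 0.7, 0, 0, 0, 0, 0, 0, 0.7, 0, 0, 0, 0, 0, 0, 0.7, 0, 0, 0, 0, 0, 0, 0.7, 0, 0, 0, 0, 0, -0.02, 0.7, 0, 0, 0, 0, 0, -0.06, 0.7, 0, 0, 0, 0, 0, -0.12, 0.7, 0, 0, 0, 0, 0, -0.16, 0.7, 0, 0, 0, 0, 0, -0.2, 0.7, 0, 0, 0, 0, 0, -0.2, 0.7, 0, 0, 0, 0, 0, -0.2, 0.7]
}}

```text
clock: 10.48
position: [0.4821, 0.0076, 0.2886]
ee_rot: [0.597, 0.802, -0.0, -0.0]
ft_force: [0.1, -0.2, -0.3]
grip_width: 0.701
grasp_force: 0.0
```

```bash
python3 avg.py fin 10; python3 st.py
python3 - <<'E'
from h import *
s=viewer.camera("side")[190:240,255:315,::-1]
cv2.imwrite("pics/fin2.png",cv2.resize(s,None,fx=12,fy=12,interpolation=cv2.INTER_CUBIC))
E
```

```text
10.975 [0.021 0.003 0.006] se [0.01  0.011 0.01 ] -0.000498510498800897 0.00286845097434707
10.97 [0.48230046 0.00768814 0.28913719] yaw 106.74 tau7 -0.0003795420161623042 F [-0.2 -0.   0.4] M [0.043 0.026 0.001] 0.7000444911410505 0.0
```

View pics/fin2.png

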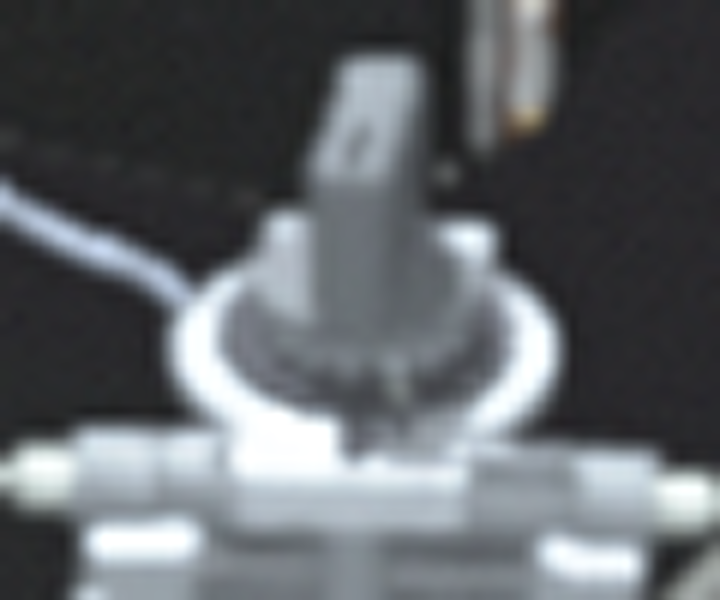

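The released knob's black-lined end faces the camera, with top ends at about (350,181) and (383,58) in the crop. The collar line, at about (398,375), hasn't moved.

Run:
```python
from h import *
p=ray("side",[[255+350/12-.46,190+181/12-.46],[255+383/12-.46,190+58/12-.46]],.102)
d=p[0]-p[1];print(p.mean(0),np.hypot(*d[:2]),np.degrees(np.arctan2(d[1],d[0])))
q=ray("side",[[255+398/12-.46,190+375/12-.46]],.063)[0][:2]-[.4826,.0072];print(np.degrees(np.arctan2(q[1],q[0])))
```

```text
[0.4818103  0.00730475 0.102     ] 0.042543595204068106 107.46299068326698
132.40801666251866
```

```bash
python3 -c "
from workcell import manip
print(manip.hand_in())"
```

```text
the job is handed in; nothing more can be done
None
```

I turned the loaded holder's knob home and over one click (screw at its stop, clutch measured at about 0.4 rad), released it and handed the job in; I didn't touch the empty holder's knob, and the hand-in gave no verdict.

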